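# Snap a water meter register home

## Robot

A 6-joint arm with a two-finger parallel gripper is mounted at the origin on the work surface. World frame = base frame: x ahead of the robot, y to its left, z up, the work surface at z = 0. Lengths are in m, angles in degrees, forces in N, time in s.
With the tool pointing down it reaches from about 0.3 to 0.875 m from the base axis. Payload 6.4 kg.
Tool frame: the origin (TCP) lies on the front face of the gripper's body, between the roots of the fingers; the fingertips stand ahead of it and the grasp point (between the pads) lies 45 mm ahead of it (ctrl.finger_overhang is the z of the fingertips in the tool frame, in m); z points along the fingers, y is the line along which they close (so a half turn about z gives the same grasp; the last joint's range is limited). The gripper opens to 88 mm and grips with 3 to 60 N. Pads are 18 mm wide; open, the fingers measure 123 mm over their backs; the gripper's body (75 mm by 187 mm) begins 45 mm behind the grasp point.
Start: joints at [58.367, 10.359, 92.074, -0, 77.567, -11.82], TCP at [0.195, 0.541, 0.303] pointing down, gripper open.
Joint ranges: [-171.53, 171.53], [-51.25, 118.39], [17.06, 147.69], [-65.23, 245.23], [0, 150.52], [-178.68, 178.68]. Speed limits (degrees/s): [147.25, 147.25, 172.46, 180, 180, 180].

## Interface

Orientations are given as [roll, pitch, yaw] about the fixed x, y, z axes, in that order (R = Rz(yaw) Ry(pitch) Rx(roll)).
In Python, from cell import sensors, capture, close_job, ctrl gives the robot as it stands.
- The arm moves only by the tool send_rows, never from a script. Its argument "rows" is one flat list of numbers, 7 for each row, row after row: the gripper's target within -1 to 1 (shut at 1, half-way at 0, fully open at -1), then the shift along the world's x, y, z scaled (see below), then the turn, a rotation vector about the world's x, y, z scaled (see below). A call has 1 to 20 rows; each row shifts and turns the commanded pose from where the row before left it; what a row does not reach is not made up. The controller multiplies each number of a shift by 0.02 m and each number of a turn by 4 degrees. A row lasts 1/12 s, in which the tool goes at most 41.7 mm and 7.16 degrees, less where a joint would pass 70% of its speed; a pose out of reach is approached as far as the arm can. A call with a number of a shift or a turn outside -1 to 1 is refused whole. A call with a gripper value outside its range is refused whole. The fingers move at their own pace and stop on an object; "grip_force" is the grip in N (left out, the last holds). Time passes only in rows, so rows that do not move let the fingers close. It gives the time, the measured TCP pose, the force, the opening and the grip force at its end, in the units of the state.
- sensors.state(): the state, without advancing time (a new reading comes with each control period).
- capture(name): name is "scene" or "top" or "wrist"; returns a dict with "pixels" (480x640x3 uint8, blue, green, red), "fx", "fy", "cx", "cy" (pixels), "rvec" (rotation vector, rad) and "tvec" (3), from world to camera coordinates, as OpenCV has them. Camera axes: x right, y down, z forward; pixel columns grow to the right and rows downward; lengths in m; the calibration is good to about 2 mm. A picture is of the moment at which its call begins. There is no depth.
- close_job(): hands the job in; it is judged then, once.
The state is a dict: "time": time; "joints": joint angles; "joint_velocities": joint speeds; "joint_efforts": joint torques, N m; "tcp_pos": TCP position; "orientation": TCP orientation; "wrist_force": force on the tool from outside, world axes, zero at the start; "wrist_torque": the same for the moment, N m; "finger_gap": opening from 0.0 (shut) to 1.0 (fully open); "grip_force": force on a finger pad.
Only numpy, scipy, OpenCV 4.12 (cv2) and the standard library are available. Lean on these libraries where they do the work, as an engineer would, in place of code of your own. Each camera call takes 0.05 s, during which the arm holds its last target. There are 200 camera calls.

## Task

The register of the water meter in the bench yoke is still sitting proud. Take the wide-faced seating driver from the tray and press it squarely and centrally onto the register's rim until the register clicks fully home. Then stand the driver back upright in the tray without dropping it, and swing the register's lid fully shut, leaving everything else as it is.

Things in the scene. Friction and masses are not known exactly. Their poses are not given: they have to be found in the camera images.
- holder: bench yoke, fixed to the counter: dark steel base plate 160 x 300 x 12 mm with two uprights at its ends (137 mm high, 272 mm apart outside) whose brass nuts hold the bronze meter by its two pipe ends. Origin: centre of the underside of the plate; x away from the side the dial faces, y along the meter's pipe line, z up. The pipe line is 110 mm above the counter, over the origin, along the yoke's y.
- meter (a joint): how far the meter is rolled about its pipe line, rad: 0 = dial level and facing up; positive leans the dial towards the yoke's -x side (the robot's side). It lies between 0.42 and 0.78 and is clamped tight (about 9 N m): it stays as it is under the work.
- register_rim (a point): centre of the register's top, level with its rim; z points out of the dial along the register's axis, x uphill towards the lid hinge, y along the pipe line. The register is a black round housing, diameter 92 mm, 40 mm high; its flat rim is a ring of 64 mm inside and 92 mm outside diameter, the white dial lies 6 mm deeper. Proud, the rim is 78 mm from the pipe line (a 12 mm gap shows below the housing); home, 66 mm.
- register (a joint): how far the register is pressed down along its axis, m: about 0 = sitting proud, 0.012 = fully home on its flange (hard stop). Two sprung tongues resist with up to about 14 N over the first half and push it back if let go; they give way at about 0.006 to 0.007, after which it snaps to 0.012 by itself (the click) and stays.
- lid (a joint): opening of the register's grey lid, rad: 0 = shut flat on the rim, 2.25 = its stop. It starts open (1.75 to 2.1) on the uphill side of the dial. The hinge is stiff (0.05 N m) and stays where it is left; opening turns the lid's free edge up and over to the uphill side.
- lid_hinge (a point): middle of the lid's hinge line (parallel to the pipe line), 54 mm uphill of the register's axis and 3 mm above the rim, axes turning with the lid: its -x points from the hinge to the free edge, its z out of the lid's outer face (upwards when shut). The lid is a disc of 96 mm diameter, 5 mm thick, centred 54 mm from the hinge; outer face 4 mm to the z side of this point.
- lid_edge (a point): middle of the lid's free edge, at the end of its 24 mm wide thumb tab, 109 mm from the hinge; axes as for lid_hinge.
- driver_grip (a point): point on the axis of the wide-faced seating driver, 68 mm above its face, where its handle is to be gripped; z points along the axis from the face to the handle's end. White nylon disc of 74 mm diameter and 20 mm thick below, steel collar of 38 mm diameter to 28 mm, then a round wooden handle of 30 mm diameter up to 108 mm. About 0.3 kg. It starts standing on its face in the tray.
- driver_face (a point): centre of the wide driver's pressing face (its underside), axes as for driver_grip.
- tray: shallow steel tray with rubber lining, fixed to the counter, 260 (x) x 190 (y) mm outside, walls 4 mm thick and 16 mm high, floor 4 mm above the counter. Origin: centre of its underside, x along its long side.
- narrow_grip (a point): point on the axis of the other, narrow-faced driver (disc 44 mm diameter, otherwise as the wide one, 108 mm high, standing in the same tray), 68 mm above its face: not to be used, it would press on the dial.
- nut: brass ring nut, 42 mm diameter, 20 mm high, lying in the tray by one long wall. Origin: centre of its underside.
- clamp: bystander: steel pipe repair clamp, 90 mm diameter, 120 mm high, standing beyond the yoke and tray. Origin: centre of its underside.
- coupling: bystander: black coupling, 72 mm diameter, 80 mm high. Origin: centre of its underside.
- compound_can: bystander: can, 68 mm diameter, 100 mm high. Origin: centre of its underside.
There are look-alikes about, which are no part of the job. What is shaped like the part that bears driver_grip but orange or yellow is not meant.

How it is judged (in metres and radians):
On the way:
1. the register is pressed home by the wide driver, which is then still square (within 8 degrees) and centred (within 10 mm) on it, its face no more than 8 mm off the rim (value of joint register above 0.0105 m and angle between the z axis of driver_face and the z axis of register_rim, either way round below 0.14 rad and x of driver_face in the frame of register_rim between -0.01 and 0.01 m and y of driver_face in the frame of register_rim between -0.01 and 0.01 m and z of driver_face in the frame of register_rim below 0.008 m), for 0.05 s.
At the end, for the whole second after the job is handed in: The register is home (pressed at least 10.5 of 12 mm), its lid is shut within 0.08 rad, and the wide driver stands upright (within 0.06 rad) at rest on the tray floor with its whole face inside the tray (value of joint register above 0.0105 m and value of joint lid below 0.08 rad and angle between driver_face's own z axis and vertical below 0.06 rad and x of driver_face in the frame of tray between -0.092 and 0.092 m and y of driver_face in the frame of tray between -0.057 and 0.057 m and z of driver_face in the frame of tray below 0.007 m and linear speed of driver below 0.02 m/s); the robot touches nothing.
It fails at once if the fingers push the register home themselves (contact force between the fingers and holder above 6 N and value of joint register between 0.003 and 0.0105 m).
It fails at once if the driver is dropped or thrown (linear speed of driver above 0.8 m/s and contact force between the fingers and driver below 0.2 N).
It fails at once if another thing is moved by more than 30 mm (distance of any of narrow_grip, nut, clamp, coupling, compound_can from where it was at the start of the episode above 0.03 m).
It also fails if it takes over 72 s, if anything falls off the work surface, if the arm or the gripper's body presses on something with over 40 N, if the wrist force passes 120 N, or if a joint passes its speed limit or range.

## Working session

There is one attempt and no reset: what is moved stays moved. The work goes in short steps, Python scripts to look and compute and a tool call to move; the robot and the scene stay as the last step left them, time stands still between calls to the robot, and variables do not carry over. Pictures are saved under pics/ and viewed, at most 10 in all, crops included, and the job is handed in when it is done.

Besides the shell and the picture viewer there is one more tool, called after "Emit:" in YAML: its name, and indented under it one key for each argument. send_rows: Moves the arm, as the interface text tells. Shifts and turns lie within -1 to 1; 1 stands for 0.02 m of shift or 4 degrees of turn. Its arguments: {"type":"object","properties":{"rows":{"type":"array"},"grip_force":{"type":"number"}},"required":["rows"]}

```bash
mkdir -p pics; cat > h.py <<'E'
import numpy as np, cv2, pickle
from cell import sensors, capture, close_job, ctrl
def snap(cam,name):
    c=capture(cam); cv2.imwrite(f'pics/{name}.png',c['pixels']); pickle.dump(c,open(f'pics/{name}.pkl','wb')); return c
def load(n): return pickle.load(open(f'pics/{n}.pkl','rb'))
def proj(c,P):
    K=np.array([[c['fx'],0,c['cx']],[0,c['fy'],c['cy']],[0,0,1.]])
    return cv2.projectPoints(np.array(P,float).reshape(-1,1,3),np.array(c['rvec'],float),np.array(c['tvec'],float),K,None)[0].reshape(-1,2)
def ray(c,uv):
    R=cv2.Rodrigues(np.array(c['rvec'],float))[0];t=np.array(c['tvec'],float).ravel()
    d=R.T@np.array([(uv[0]-c['cx'])/c['fx'],(uv[1]-c['cy'])/c['fy'],1]); return -R.T@t,d/np.linalg.norm(d)
def onz(c,uv,z):
    o,d=ray(c,uv); return o+d*(z-o[2])/d[2]
def tri(L):
    A=np.zeros((3,3));b=np.zeros(3);rs=[ray(c,uv) for c,uv in L]
    for o,d in rs: M=np.eye(3)-np.outer(d,d);A+=M;b+=M@o
    p=np.linalg.solve(A,b); return p,[np.linalg.norm((np.eye(3)-np.outer(d,d))@(p-o)) for o,d in rs]
E
python3 - <<'E'
from h import *
for n in('scene','top','wrist'):
    c=snap(n,n+'0'); print(n,ray(c,(320,240)),c['fx'])
print(sensors.state(),ctrl.finger_overhang)
E
```

```text
scene (array([ 1.47351536, -0.049532  ,  0.71385482]), array([-0.83531909, -0.0036986 , -0.54975298])) 550.0704408791729
top (array([ 0.37056547, -0.05648906,  1.474859  ]), array([ 0.16427823, -0.04750867, -0.9852693 ])) 552.4523136380523
wrist (array([0.12834078, 0.56370491, 0.38352805]), array([ 0.26367698, -0.09579238, -0.95984284])) 358.6259875100702
{'time': 0.15, 'joints': array([ 5.83674535e+01,  1.03907689e+01,  9.21152832e+01, -2.06035652e-03,
        7.75679011e+01, -1.18206307e+01]), 'joint_velocities': array([-0.01388579, -0.18790767, -0.15246964,  0.02959105,  0.05018899,
       -0.03539118]), 'joint_efforts': array([ 5.07732912e-04, -4.34230292e+01, -3.42179060e+01,  7.01243291e-02,
        3.54719348e-02, -8.01823785e-05]), 'tcp_pos': array([0.19471942, 0.54070069, 0.30205737]), 'orientation': array([-1.79927203e+02, -1.31803831e-02,  1.60188521e+02]), 'wrist_force': array([0.03234609, 0.25086471, 0.52577989]), 'wrist_torque': array([ 0.07250604, -0.04566206, -0.00789563]), 'grip_force': 0.0, 'finger_gap': 1.0015778509118756} 0.064
```

View pics/scene0.png

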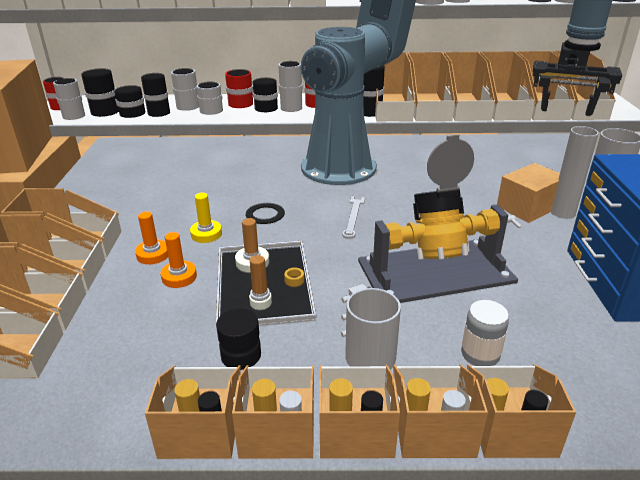

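View pics/top0.png

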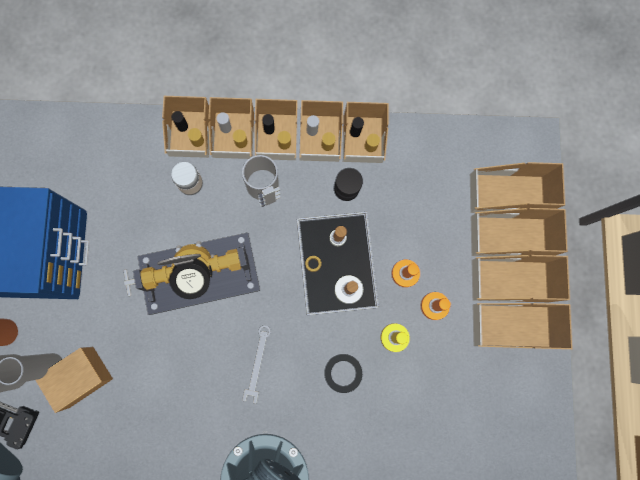

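Scene view: the wide driver's handle top is at about (250,222), the narrow one's at (258,258), and the yoke at (440,250) with the lid at (451,160). Top view: the wide driver's disc is at (349,290) and the dial at (190,280). I'll enlarge both for accurate pixels.

```bash
python3 - <<'E'
from h import *
a=load('top0')['pixels'][205:325,125:385]; cv2.imwrite('pics/t1.png',cv2.resize(a,None,fx=3,fy=3,interpolation=cv2.INTER_CUBIC))
a=load('scene0')['pixels'][130:325,210:520]; cv2.imwrite('pics/s1.png',cv2.resize(a,None,fx=2.5,fy=2.5,interpolation=cv2.INTER_CUBIC))
E
```

```text
(no output)
```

View pics/t1.png

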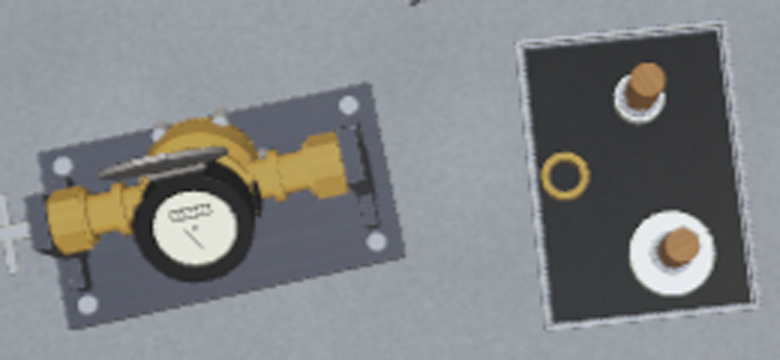

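View pics/s1.png

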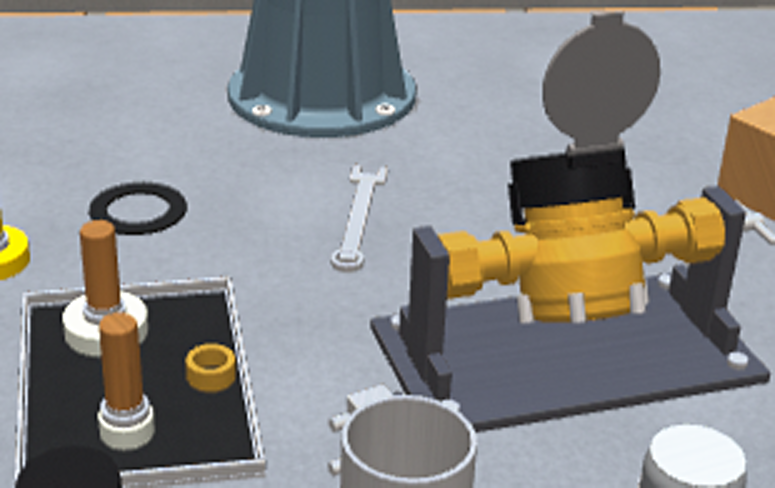

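The enlarged top view shows the plate corners at (40,152), (370,83), (405,256), (70,328), the dial centre at (195,229) and the wide driver's top at (686,243). The enlarged scene view shows the lid tab tip at (608,17) and the driver's top at (98,229).

```bash
cat > est.py <<'E'
from h import *
from scipy.optimize import least_squares
T=load('top0');S=load('scene0')
t=lambda u,v:np.array([125+(u+.5)/3-.5,205+(v+.5)/3-.5]); s=lambda u,v:np.array([210+(u+.5)/2.5-.5,130+(v+.5)/2.5-.5])
def Rz(a): c,s_=np.cos(a),np.sin(a);return np.array([[c,-s_,0],[s_,c,0],[0,0,1]])
def Ry(a): c,s_=np.cos(a),np.sin(a);return np.array([[c,0,s_],[0,1,0],[-s_,0,c]])
def meter(p,press=0):
    x,y,yaw,q,lid=p; R=Rz(yaw)@Ry(-q); o=np.array([x,y,.11]); rim=o+R@[0,0,.078-press]
    h=rim+R@[.054,0,.003]; RL=R@Ry(lid)   # opening turns -x edge up: 
    return o,R,rim,h,RL
if __name__=='__main__':
    for n,uv in dict(A=(40,152),B=(370,83),C=(405,256),D=(70,328)).items(): print(n,onz(T,t(*uv),.012))
    tc=[onz(T,t(*uv),.016) for uv in[(517,43),(724,22),(758,305),(547,329)]]; print('tray',np.round(tc,4),np.mean(tc,0))
    print('drv top',tri([(T,t(686,243)),(S,s(98,229))]));print('disc',onz(T,t(672,252),.024))
    print('narrow top',tri([(T,t(648,77)),(S,s(119,323))])); print('nut',onz(T,t(565,175),.024))
    def res(p):
        o,R,rim,h,RL=meter(p);r=[]
        W=lambda X,Y:np.array([p[0],p[1],0])+Rz(p[2])@[X,Y,.012]
        r+=[proj(T,W(.08,.15))[0]-t(40,152),proj(T,W(.08,-.15))[0]-t(370,83),proj(T,W(-.08,-.15))[0]-t(405,256),proj(T,W(-.08,.15))[0]-t(70,328)]
        r+=[proj(S,W(.08,.15))[0]-s(769,377),proj(S,W(-.08,-.15))[0]-s(372,322)]
        r+=[proj(T,rim+R@[0,0,-.006])[0]-t(195,229)]
        r+=[proj(S,h+RL@[-.109,0,.0015])[0]-s(608,16), proj(S,h+RL@[-.054,0,.004])[0]-s(601,82)]
        return np.ravel(r)
    f=least_squares(res,[.55,.2,.1,.6,1.9]);print(f.x,np.round(f.fun.reshape(-1,2),1))
    o,R,rim,h,RL=meter(f.x);print(rim,R,h,h+RL@[-.109,0,0],sep='\n')
E
python3 est.py
```

```text
A [0.55976509 0.35558693 0.012     ]
B [0.62994597 0.06675245 0.012     ]
C [0.47617757 0.02983198 0.012     ]
D [0.40606581 0.31869238 0.012     ]
tray [[ 0.6694 -0.0638  0.016 ]
 [ 0.6941 -0.2499  0.016 ]
 [ 0.4409 -0.2814  0.016 ]
 [ 0.4154 -0.0966  0.016 ]] [ 0.55492863 -0.17291352  0.016     ]
drv top (array([ 0.4854384 , -0.2050594 ,  0.11216426]), [np.float64(0.0018540934357693978), np.float64(0.0018540934357693067)])
disc [ 0.48483902 -0.20443044  0.024     ]
narrow top (array([ 0.62364189, -0.17294348,  0.11281433]), [np.float64(0.0006486874825574012), np.float64(0.0006486874825573993)])
nut [ 0.55028427 -0.10911997  0.024     ]
[0.51905146 0.19288437 0.236803   0.5658295  2.13093062] [[-0.7 -0.7]
 [ 0.4 -0.7]
 [ 0.6 -0.1]
 [-0.5 -0. ]
 [ 1.1 -1.1]
 [-1.2 -1.5]
 [ 0.8  0.1]
 [ 0.3 -0.8]
 [ 0.2  0.6]]
[0.47840139 0.18307425 0.17584325]
[[ 0.82058661 -0.23459605 -0.52115479]
 [ 0.19803289  0.97209295 -0.12577074]
 [ 0.53611621  0.          0.84414418]]
[0.5211496  0.19339072 0.20732595]
[0.52054615 0.19324509 0.31632419]
```

Emit:
send_rows:
  rows: [-1,0.36,-0.93,0,0,0,0.21,-1,0.36,-0.93,0,0,0,0.21,-1,0.36,-0.93,0,0,0,0.21,-1,0.36,-0.93,0,0,0,0.21,-1,0.36,-0.93,0,0,0,0.21,-1,0.36,-0.93,0,0,0,0.21,-1,0.36,-0.93,0,0,0,0.21,-1,0.36,-0.93,0,0,0,0.21,-1,0.36,-0.93,0,0,0,0.21,-1,0.36,-0.93,0,0,0,0.21,-1,0.36,-0.93,0,0,0,0.21,-1,0.36,-0.93,0,0,0,0.21,-1,0.36,-0.93,0,0,0,0.21,-1,0.36,-0.93,0,0,0,0.21,-1,0.36,-0.93,0,0,0,0.21,-1,0.36,-0.93,0,0,0,0.21,-1,0.36,-0.93,0,0,0,0.21,-1,0.36,-0.93,0,0,0,0.21,-1,0.36,-0.93,0,0,0,0.21,-1,0.36,-0.93,0,0,0,0.21]

```text
time: 1.82
tcp_pos: [0.3389, 0.168, 0.3026]
orientation: [180.0, -0.0, 177.0]
wrist_force: [-0.3, 0.4, 0.1]
finger_gap: 1.0
grip_force: 0.0
```

Emit:
send_rows:
  rows: [-1,0.36,-0.93,0,0,0,0.21,-1,0.36,-0.93,0,0,0,0.21,-1,0.36,-0.93,0,0,0,0.21,-1,0.36,-0.93,0,0,0,0.21,-1,0.36,-0.93,0,0,0,0.21,-1,0.36,-0.93,0,0,0,0.21,-1,0.36,-0.93,0,0,0,0.21,-1,0.36,-0.93,0,0,0,0.21,-1,0.36,-0.93,0,0,0,0.21,-1,0.36,-0.93,0,0,0,0.21,-1,0.36,-0.93,0,0,0,0.21,-1,0.36,-0.93,0,0,0,0.21,-1,0.36,-0.93,0,0,0,0.21,-1,0.36,-0.93,0,0,0,0.21,-1,0.36,-0.93,0,0,0,0.21,-1,0.36,-0.93,0,0,0,0.21,-1,0.36,-0.93,0,0,0,0.21,-1,0.36,-0.93,0,0,0,0.21,-1,0.36,-0.93,0,0,0,0.21,-1,0,0,0,0,0,0]

```text
time: 3.48
tcp_pos: [0.4763, -0.1871, 0.3025]
orientation: [-179.9, -0.0, -167.1]
wrist_force: [-0.9, 0.3, 0.1]
finger_gap: 1.0
grip_force: 0.0
```

```bash
python3 - <<'E'
from h import *
c=snap('wrist','w1'); s=sensors.state(); print(s['tcp_pos'],s['orientation'],s['joints'],s['wrist_force'],s['time'])
print(proj(c,[[.4848,-.2045,.112],[.4848,-.2045,.024]]))
E
```

```text
[ 0.47571617 -0.18550826  0.30227587] [ 1.79965192e+02 -3.53880664e-02 -1.67175176e+02] [-3.46409533e+01  2.09428972e+00  1.01204536e+02 -2.61507596e-03
  7.67507464e+01 -1.37465166e+02] [ 1.04671055  0.94660325 -0.87910782] 3.5333
[[296.40535618 234.24711566]
 [301.90351649 211.40059413]]
```

View pics/w1.png

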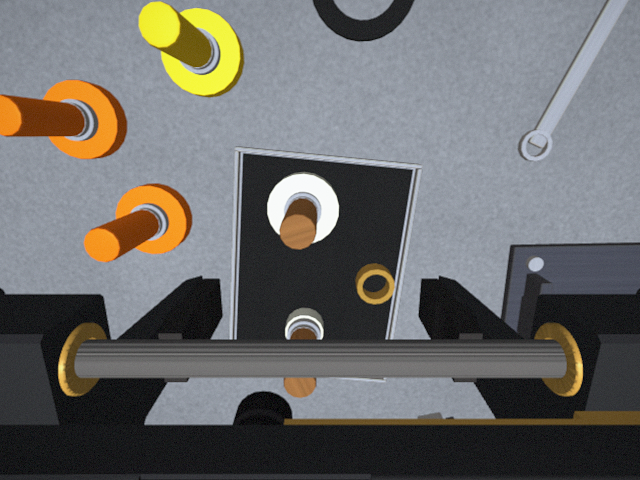

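The wrist view shows the white wide driver's handle top at about (298,232), where (296,234) was predicted. I'll descend and grip.

Emit:
send_rows:
  rows: [-1,0.15,-0.33,-0.5,0,0,0.2,-1,0.15,-0.33,-0.7,0,0,0,-1,0.15,-0.34,-0.8,0,0,0,-1,0,0,-0.8,0,0,0,-1,0,0,-0.8,0,0,0,-1,0,0,-0.8,0,0,0,-1,0,0,-0.8,0,0,0,-1,0,0,-0.8,0,0,0,-1,0,0,-0.8,0,0,0,-1,0,0,-0.8,0,0,0,-1,0,0,-0.8,0,0,0,-1,0,0,-0.5,0,0,0,-1,0,0,-0.2,0,0,0,-1,0,0,0,0,0,0,-1,0,0,0,0,0,0]

```text
time: 4.78
tcp_pos: [0.4849, -0.2043, 0.121]
orientation: [-180.0, 0.0, -166.2]
wrist_force: [0.3, 0.2, 0.0]
finger_gap: 0.994
grip_force: 0.0
```

Emit:
send_rows:
  rows: [1,0,0,0,0,0,0,1,0,0,0,0,0,0,1,0,0,0,0,0,0,1,0,0,0,0,0,0,1,0,0,0,0,0,0,1,0,0,0,0,0,0,1,0,0,0,0,0,0,1,0,0,0,0,0,0,1,0,0,0,0,0,0,1,0,0,0,0,0,0]
  grip_force: 45

```text
time: 5.62
tcp_pos: [0.4846, -0.2043, 0.1207]
orientation: [180.0, -0.0, -166.3]
wrist_force: [-0.3, 0.7, 1.3]
finger_gap: 0.329
grip_force: 45.0
```

Emit:
send_rows:
  rows: [1,0,0,0.4,0,0,0,1,0,0,0.8,0,0,0,1,0,0,1,0,0,0,1,0,0,1,0,0,0,1,0,0,1,0,0,0,1,0,0,1,0,0,0,1,0,0,1,0,0,0,1,0,0,1,0,0,0,1,0,0,1,0,0,0,1,0,0,0.8,0,0,0]

```text
time: 6.45
tcp_pos: [0.4844, -0.2043, 0.3022]
orientation: [-180.0, 0.0, -166.3]
wrist_force: [0.4, -0.1, -3.9]
finger_gap: 0.328
grip_force: 45.0
```

Emit:
send_rows:
  rows: [1,-0.24,0.915,0.05,0.095,-0.394,0,1,-0.24,0.915,0.05,0.095,-0.394,0,1,-0.24,0.915,0.05,0.095,-0.394,0,1,-0.24,0.915,0.05,0.095,-0.394,0,1,-0.24,0.915,0.05,0.095,-0.394,0,1,-0.24,0.915,0.05,0.095,-0.394,0,1,-0.24,0.915,0.05,0.095,-0.394,0,1,-0.24,0.915,0.05,0.095,-0.394,0,1,-0.24,0.915,0.05,0.095,-0.394,0,1,-0.24,0.915,0.05,0.095,-0.394,0,1,-0.24,0.915,0.05,0.095,-0.394,0,1,-0.24,0.915,0.05,0.095,-0.394,0,1,-0.24,0.915,0.05,0.095,-0.394,0,1,-0.24,0.915,0.05,0.095,-0.394,0,1,-0.24,0.915,0.05,0.095,-0.394,0,1,-0.24,0.915,0.05,0.095,-0.394,0,1,-0.24,0.915,0.05,0.095,-0.394,0,1,-0.24,0.915,0.05,0.095,-0.394,0,1,-0.24,0.915,0.05,0.095,-0.394,0,1,-0.24,0.915,0.05,0.095,-0.394,0]

```text
time: 8.12
tcp_pos: [0.3874, 0.1623, 0.3201]
orientation: [-179.9, 32.4, -166.2]
wrist_force: [-0.3, -0.1, -3.7]
finger_gap: 0.328
grip_force: 45.0
```

Emit:
send_rows:
  rows: [1,0,0,0,0,0,0,1,0,0,0,0,0,0,1,0,0,0,0,0,0]

```text
time: 8.37
tcp_pos: [0.3883, 0.1614, 0.3204]
orientation: [-179.9, 32.3, -166.2]
wrist_force: [-0.3, 0.7, -4.1]
finger_gap: 0.329
grip_force: 45.0
```

```bash
python3 - <<'E'
from h import *
from est import meter
from scipy.spatial.transform import Rotation as Ro
P=[0.51905146,0.19288437,0.236803,0.5658295,2.13093062]
o,R,rim,h,RL=meter(P)
s=sensors.state();Rt=Ro.from_euler('xyz',s['orientation'],degrees=True).as_matrix();face=s['tcp_pos']+.1167*Rt[:,2]
print(s['tcp_pos'],'face in rim',R.T@(face-rim),'axis ang',np.degrees(np.arccos(-Rt[:,2]@R[:,2])),R.T@-Rt[:,2])
a=np.linspace(0,2*np.pi,60);circ=np.c_[np.cos(a),np.sin(a),0*a]
out=[]
for cam,box in(('scene',(360,90,160,200)),('top',(130,180,160,200)),('wrist',None)):
    c=snap(cam,cam+'2');im=c['pixels'].copy()
    if box:
        x,y,w,hh=box;k=3;im=cv2.resize(im[y:y+hh,x:x+w],None,fx=k,fy=k,interpolation=cv2.INTER_CUBIC)
    else: x=y=0;k=1
    def draw(pts,col):
        q=(proj(c,pts)-[x,y]+.5)*k-.5; cv2.polylines(im,[np.round(q).astype(int)],True,col,1)
    draw(rim+.046*circ@R.T,(0,255,0));draw(face+.037*circ@Rt.T,(255,0,255))
    draw(h+RL@[-.054,0,.004]+.048*circ@RL.T,(255,255,0))
    draw(rim+.032*circ@R.T-.006*R[:,2],(0,0,255))
    out.append(cv2.resize(im,(400,500)) if box else None)
    if not box: cv2.imwrite('pics/w2d.png',im)
cv2.imwrite('pics/st2.png',np.hstack(out[:2]))
E
```

```text
[0.38830382 0.16140191 0.32038257] face in rim [-8.99705484e-04  6.93404601e-05  5.49926706e-02] axis ang 0.08095402980034373 [ 1.41291095e-03 -2.88501117e-06  9.99999002e-01]
```

View pics/st2.png

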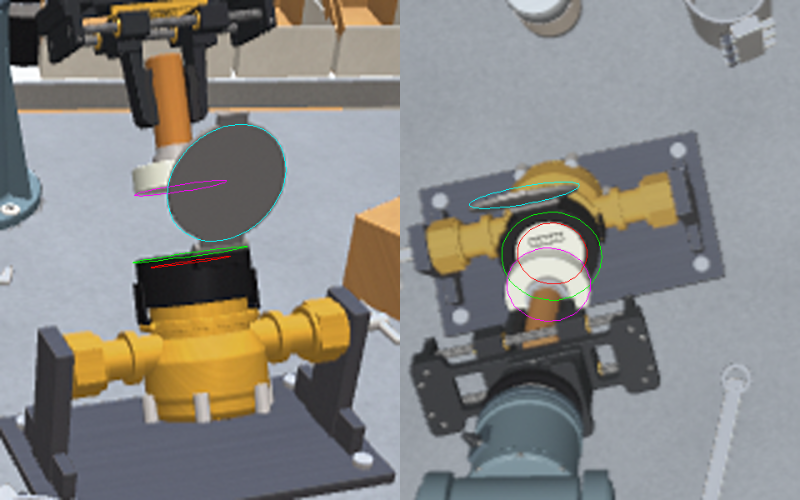

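View pics/w2d.png

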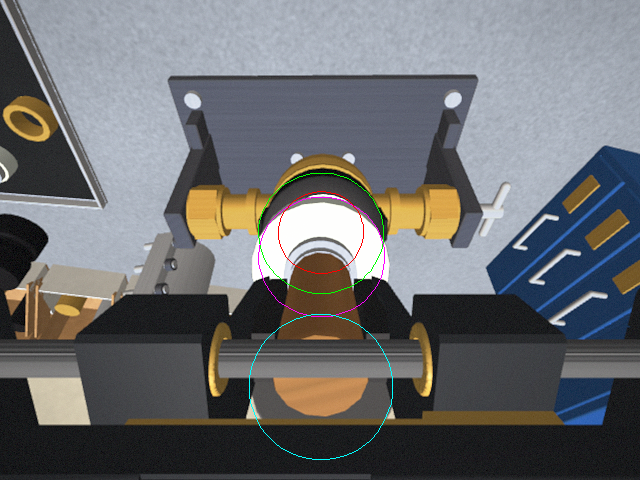

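The overlays of the rim (green), face (magenta) and lid (cyan) match the pictures in both views, so the estimate is good. I'll press along the axis.

Emit:
send_rows:
  rows: [1,0.16,0.04,-0.264,0,0,0,1,0.16,0.04,-0.264,0,0,0,1,0.16,0.04,-0.264,0,0,0,1,0.16,0.04,-0.264,0,0,0,1,0.16,0.04,-0.264,0,0,0,1,0.16,0.04,-0.264,0,0,0,1,0.18,0.04,-0.264,0,0,0,1,0.18,0.04,-0.264,0,0,0,1,0,0,0,0,0,0,1,0,0,0,0,0,0]

```text
time: 9.35
tcp_pos: [0.415, 0.168, 0.2779]
orientation: [-179.9, 32.3, -166.2]
wrist_force: [0.3, -0.3, -4.6]
finger_gap: 0.33
grip_force: 45.0
```

Emit:
send_rows:
  rows: [1,0.052,0.0126,-0.084,0,0,0,1,0.052,0.0126,-0.084,0,0,0,1,0.052,0.0126,-0.084,0,0,0,1,0.052,0.0126,-0.084,0,0,0,1,0,0,0,0,0,0]

```text
time: 9.77
tcp_pos: [0.4205, 0.1692, 0.2742]
orientation: [-179.8, 32.7, -166.2]
wrist_force: [-8.3, -0.9, 8.4]
finger_gap: 0.328
grip_force: 45.0
```

Emit:
send_rows:
  rows: [1,0.052,0.0126,-0.084,0,0,0,1,0.052,0.0126,-0.084,0,0,0,1,0,0,0,0,0,0]

```text
time: 10.02
tcp_pos: [0.4216, 0.1696, 0.2689]
orientation: [-179.9, 32.5, -166.2]
wrist_force: [0.2, 0.3, -4.2]
finger_gap: 0.335
grip_force: 45.0
```

Emit:
send_rows:
  rows: [1,0.052,0.0126,-0.084,0,0,0,1,0.052,0.0126,-0.084,0,0,0,1,0,0,0,0,0,0]

```text
time: 10.27
tcp_pos: [0.4236, 0.17, 0.2652]
orientation: [-179.9, 32.4, -166.2]
wrist_force: [-4.2, -1.1, 2.6]
finger_gap: 0.328
grip_force: 45.0
```

Emit:
send_rows:
  rows: [1,0.026,0.0063,-0.042,0,0,0,1,0.026,0.0063,-0.042,0,0,0,1,0,0,0,0,0,0]

```text
time: 10.52
tcp_pos: [0.4247, 0.1703, 0.2653]
orientation: [-179.8, 32.5, -166.1]
wrist_force: [-23.7, -8.1, 21.5]
finger_gap: 0.328
grip_force: 45.0
```

```bash
python3 - <<'E'
from h import *
from est import meter
from scipy.spatial.transform import Rotation as Ro
P=[0.51905146,0.19288437,0.236803,0.5658295,2.13093062]
o,R,rim,h,RL=meter(P,.012)
s=sensors.state();Rt=Ro.from_euler('xyz',s['orientation'],degrees=True).as_matrix();face=s['tcp_pos']+.1167*Rt[:,2]
print(s['tcp_pos'],s['wrist_force'],'face in home rim',R.T@(face-rim),'ax',R.T@-Rt[:,2])
a=np.linspace(0,2*np.pi,60);circ=np.c_[np.cos(a),np.sin(a),0*a]
out=[]
for cam,(x,y) in(('scene',(360,90)),('top',(130,180))):
    c=snap(cam,cam+'3');k=3;im=cv2.resize(c['pixels'][y:y+200,x:x+160],None,fx=k,fy=k,interpolation=cv2.INTER_CUBIC)
    for pts,col in((rim+.046*circ@R.T,(0,255,0)),(face+.037*circ@Rt.T,(255,0,255))):
        cv2.polylines(im,[np.round((proj(c,pts)-[x,y]+.5)*k-.5).astype(int)],True,col,1)
    out.append(cv2.resize(im,(400,500)))
cv2.imwrite('pics/st3.png',np.hstack(out))
E
```

```text
[0.42474225 0.17030847 0.26527815] [-23.7098863   -8.08408426  21.50260407] face in home rim [0.00150446 0.00013301 0.0003663 ] ax [-1.00235580e-03  3.91504711e-04  9.99999421e-01]
```

View pics/st3.png

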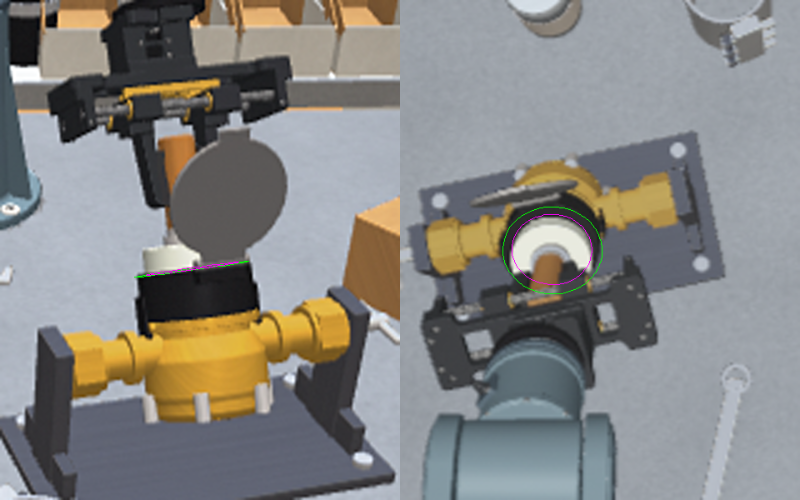

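The register is home: the contact is stiff at about 33 N, and the face is within 2 mm of the home rim, square and central. I'll retreat and bring the driver back to the tray.

Emit:
send_rows:
  rows: [1,-0.313,-0.076,0.506,0,0,0,1,-0.313,-0.076,0.506,0,0,0,1,-0.313,-0.076,0.506,0,0,0,1,-0.313,-0.076,0.506,0,0,0,1,-0.313,-0.076,0.506,0,0,0]

```text
time: 11.03
tcp_pos: [0.3927, 0.1626, 0.3139]
orientation: [-179.9, 32.4, -166.2]
wrist_force: [0.3, 0.4, -3.0]
finger_gap: 0.331
grip_force: 45.0
```

Emit:
send_rows:
  rows: [1,0.229,-0.918,-0.0355,-0.095,0.394,0,1,0.229,-0.918,-0.0355,-0.095,0.394,0,1,0.229,-0.918,-0.0355,-0.095,0.394,0,1,0.229,-0.918,-0.0355,-0.095,0.394,0,1,0.229,-0.918,-0.0355,-0.095,0.394,0,1,0.229,-0.918,-0.0355,-0.095,0.394,0,1,0.229,-0.918,-0.0355,-0.095,0.394,0,1,0.229,-0.918,-0.0355,-0.095,0.394,0,1,0.229,-0.918,-0.0355,-0.095,0.394,0,1,0.229,-0.918,-0.0355,-0.095,0.394,0,1,0.229,-0.918,-0.0355,-0.095,0.394,0,1,0.229,-0.918,-0.0355,-0.095,0.394,0,1,0.229,-0.918,-0.0355,-0.095,0.394,0,1,0.229,-0.918,-0.0355,-0.095,0.394,0,1,0.229,-0.918,-0.0355,-0.095,0.394,0,1,0.229,-0.918,-0.0355,-0.095,0.394,0,1,0.229,-0.918,-0.0355,-0.095,0.394,0,1,0.229,-0.918,-0.0355,-0.095,0.394,0,1,0.229,-0.918,-0.0355,-0.095,0.394,0,1,0.229,-0.918,-0.0355,-0.095,0.394,0]

```text
time: 12.7
tcp_pos: [0.4853, -0.2058, 0.2992]
orientation: [-180.0, -0.0, -166.3]
wrist_force: [-0.0, 1.0, -3.4]
finger_gap: 0.33
grip_force: 45.0
```

Emit:
send_rows:
  rows: [1,0,0,-0.5,0,0,0,1,0,0,-1,0,0,0,1,0,0,-1,0,0,0,1,0,0,-1,0,0,0,1,0,0,-1,0,0,0,1,0,0,-1,0,0,0,1,0,0,-1,0,0,0,1,0,0,-0.8,0,0,0,1,0,0,-0.6,0,0,0,1,0,0,-0.4,0,0,0,1,0,0,-0.2,0,0,0,1,0,0,-0.1,0,0,0,1,0,0,0,0,0,0,1,0,0,0,0,0,0]

```text
time: 13.87
tcp_pos: [0.4853, -0.2049, 0.1285]
orientation: [-179.9, 0.1, -166.3]
wrist_force: [0.5, 0.3, -3.1]
finger_gap: 0.327
grip_force: 45.0
```

Lower the last few mm slowly.

Emit:
send_rows:
  rows: [1,0,0,-0.1,0,0,0,1,0,0,-0.1,0,0,0,1,0,0,-0.1,0,0,0,1,0,0,0,0,0,0]

```text
time: 14.2
tcp_pos: [0.4849, -0.2047, 0.1219]
orientation: [-180.0, 0.0, -166.3]
wrist_force: [0.1, 0.1, -2.7]
finger_gap: 0.331
grip_force: 45.0
```

Emit:
send_rows:
  rows: [1,0,0,-0.05,0,0,0,1,0,0,0,0,0,0,1,0,0,0,0,0,0]

```text
time: 14.45
tcp_pos: [0.485, -0.2049, 0.1218]
orientation: [-180.0, 0.0, -166.2]
wrist_force: [-2.6, 1.3, 6.2]
finger_gap: 0.33
grip_force: 45.0
```

Emit:
send_rows:
  rows: [0,0,0,0,0,0,0,0,0,0,0,0,0,0,-0.5,0,0,0,0,0,0,-1,0,0,0,0,0,0,-1,0,0,0,0,0,0,-1,0,0,0,0,0,0,-1,0,0,0,0,0,0,-1,0,0,0.3,0,0,0,-1,0,0,0.6,0,0,0,-1,0,0,1,0,0,0,-1,0,0,1,0,0,0,-1,0,0,1,0,0,0,-1,0,0,1,0,0,0,-1,0,0,1,0,0,0,-1,0,0,1,0,0,0,-1,0,0,1,0,0,0,-1,0,0,1,0,0,0,-1,0,0,0.6,0,0,0,-1,0,0,0,0,0,0]

```text
time: 16.03
tcp_pos: [0.4858, -0.2053, 0.3148]
orientation: [-179.7, 0.2, -166.2]
wrist_force: [0.6, 0.6, 0.5]
finger_gap: 0.999
grip_force: 0.0
```

```bash
python3 - <<'E'
from h import *
from est import meter
from scipy.spatial.transform import Rotation as Ro
from scipy.optimize import least_squares
s=sensors.state();print(s['tcp_pos'],s['wrist_force'],s['finger_gap'])
c=snap('wrist','w4');t=snap('top','top4');sc=snap('scene','scene4')
a=t['pixels'][205:325,125:385];a=cv2.resize(a,None,fx=3,fy=3,interpolation=cv2.INTER_CUBIC)[:,390:]
b=sc['pixels'][120:330,210:520];b=cv2.resize(b,(390,264));
w=cv2.resize(c['pixels'],(400,300))
im=np.zeros((600,790,3),np.uint8);im[:360,:390]=a;im[:300,390:]=w[:,:400];im[320:584,395:785]=b
cv2.imwrite('pics/m4.png',im)
P=[0.51905146,0.19288437,0.236803,0.5658295,2.13093062];o,R,rim,h,RL=meter(P,.012)
print('hinge',h,'R',R[:,0],R[:,2])
for l in (2.13,1.8,1.5,1.2,.9,.6,.3,0):
    P[4]=l;RL=meter(P,.012)[4]; p=h+RL@[-.085,0,.004]; print(l,np.round(p,3),'edge',np.round(h+RL@[-.109,0,.004],3),'n',np.round(RL[:,2],2))
E
```

```text
[ 0.48584976 -0.20529066  0.31477958] [0.60369183 0.59752933 0.547711  ] 0.9988587104769795
hinge [0.52740346 0.19489996 0.19719622] R [0.8205866  0.19803289 0.53611622] [-0.52115479 -0.12577075  0.84414418]
2.13 [0.531 0.196 0.282] edge [0.531 0.196 0.306] n [0.97 0.23 0.01]
1.8 [0.504 0.189 0.279] edge [0.496 0.187 0.301] n [0.92 0.22 0.33]
1.5 [0.481 0.184 0.268] edge [0.468 0.18  0.287] n [0.78 0.19 0.59]
1.2 [0.463 0.179 0.251] edge [0.444 0.175 0.265] n [0.58 0.14 0.81]
0.9 [0.451 0.176 0.229] edge [0.429 0.171 0.237] n [0.32 0.08 0.94]
0.6 [0.445 0.175 0.204] edge [0.422 0.169 0.205] n [0.03 0.01 1.  ]
0.3 [0.447 0.175 0.179] edge [0.424 0.17  0.172] n [-0.26 -0.06  0.96]
0 [0.456 0.178 0.155] edge [0.436 0.173 0.142] n [-0.52 -0.13  0.84]
```

View pics/m4.png

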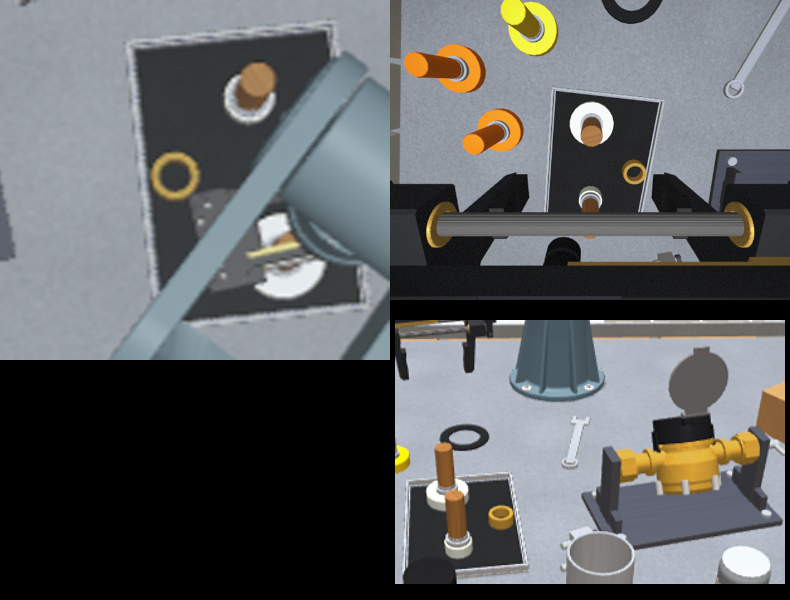

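The driver stands upright in the tray and the lid is still open. I'll go behind the lid with the fingers closed.

Emit:
send_rows:
  rows: [1,0.41,0.93,0.15,0,0,0,1,0.41,0.93,0.15,0,0,0,1,0.41,0.93,0.15,0,0,0,1,0.41,0.93,0.15,0,0,0,1,0.41,0.93,0.15,0,0,0,1,0.41,0.93,0.15,0,0,0,1,0.41,0.93,0.15,0,0,0,1,0.41,0.93,0.15,0,0,0,1,0.41,0.93,0.15,0,0,0,1,0.41,0.93,0.15,0,0,0,1,0,0.93,0,0,0,0,1,0,0.93,0,0,0,0,1,0,0.93,0,0,0,0,1,0,0.93,0,0,0,0,1,0,0.93,0,0,0,0,1,0,0.93,0,0,0,0,1,0,0.93,0,0,0,0,1,0,0.93,0,0,0,0,1,0,0.93,0,0,0,0,1,0,0.93,0,0,0,0]
  grip_force: 20

```text
time: 17.85
tcp_pos: [0.566, 0.1683, 0.3386]
orientation: [180.0, -0.2, -166.3]
wrist_force: [-0.6, 0.3, 0.3]
finger_gap: 0.007
grip_force: 0.0
```

Emit:
send_rows:
  rows: [1,0,0.93,0,0,0,0,1,0,0.93,0,0,0,0,1,0,0,0,0,0,0,1,0,0,0,0,0,0,1,0,0,0,0,0,0]

```text
time: 18.27
tcp_pos: [0.5664, 0.2041, 0.3394]
orientation: [-180.0, -0.1, -166.2]
wrist_force: [0.4, 0.6, 0.1]
finger_gap: 0.004
grip_force: 0.0
```

As planned; now push the lid along its arc.

Emit:
send_rows:
  rows: [1,-0.446,-0.108,0,0,0,0,1,-0.446,-0.108,0,0,0,0,1,-0.446,-0.108,0,0,0,0,1,-0.423,-0.102,-0.053,0,0,0,1,-0.423,-0.102,-0.053,0,0,0,1,-0.423,-0.102,-0.053,0,0,0,1,-0.352,-0.085,-0.168,0,0,0,1,-0.352,-0.085,-0.168,0,0,0,1,-0.352,-0.085,-0.168,0,0,0,1,-0.288,-0.07,-0.268,0,0,0,1,-0.288,-0.07,-0.268,0,0,0,1,-0.288,-0.07,-0.268,0,0,0,1,0,0,0,0,0,0]

```text
time: 19.35
tcp_pos: [0.4746, 0.1826, 0.3097]
orientation: [180.0, -0.2, -166.2]
wrist_force: [0.3, 0.4, 0.1]
finger_gap: 0.007
grip_force: 0.0
```

Emit:
send_rows:
  rows: [1,-0.198,-0.048,-0.343,0,0,0,1,-0.198,-0.048,-0.343,0,0,0,1,-0.198,-0.048,-0.343,0,0,0,1,-0.089,-0.022,-0.388,0,0,0,1,-0.089,-0.022,-0.388,0,0,0,1,-0.089,-0.022,-0.388,0,0,0,1,-0.068,-0.016,-0.345,0,0,0,1,-0.068,-0.016,-0.345,0,0,0,1,-0.068,-0.016,-0.345,0,0,0,1,0.061,0.015,-0.25,0,0,0,1,0.061,0.015,-0.25,0,0,0,1,0.061,0.015,-0.25,0,0,0,1,0,0,0,0,0,0]

```text
time: 20.43
tcp_pos: [0.4584, 0.1785, 0.2308]
orientation: [180.0, -0.1, -166.3]
wrist_force: [0.4, 0.5, 0.0]
finger_gap: 0.004
grip_force: 0.0
```

Emit:
send_rows:
  rows: [1,0.03,0.007,-0.12,0,0,0,1,0.03,0.007,-0.12,0,0,0,1,0,0,0,0,0,0]

```text
time: 20.68
tcp_pos: [0.4598, 0.1788, 0.2286]
orientation: [-180.0, -0.0, -166.2]
wrist_force: [-8.4, -2.1, 13.6]
finger_gap: 0.012
grip_force: 7.7
```

Emit:
send_rows:
  rows: [1,0,0,-0.06,0,0,0,1,0,0,0,0,0,0,1,0,0,0,0,0,0]

```text
time: 20.93
tcp_pos: [0.4599, 0.1788, 0.2282]
orientation: [-180.0, 0.0, -166.2]
wrist_force: [-10.3, -1.3, 18.5]
finger_gap: 0.007
grip_force: 10.7
```

Emit:
send_rows:
  rows: [1,-0.2,-0.05,0.5,0,0,0,1,-0.4,-0.1,1,0,0,0,1,-0.4,-0.1,1,0,0,0,1,-0.4,-0.1,1,0,0,0,1,-0.4,-0.1,1,0,0,0,1,-0.4,-0.1,1,0,0,0,1,0,0,0,0,0,0]

```text
time: 21.52
tcp_pos: [0.4165, 0.1679, 0.3402]
orientation: [-179.9, 0.4, -166.2]
wrist_force: [0.8, 0.1, 0.5]
finger_gap: 0.01
grip_force: 0.0
```

```bash
python3 - <<'E'
from h import *
from est import meter
P=[0.51905146,0.19288437,0.236803,0.5658295,0];o,R,rim,h,RL=meter(P,.012)
s=sensors.state();print(s['tcp_pos'],s['wrist_force'],s['time'])
a=np.linspace(0,2*np.pi,60);circ=np.c_[np.cos(a),np.sin(a),0*a]
D=np.array([.4848,-.2048,.004])
o=[]
for cam,(x,y,w,hh) in(('scene',(210,130,310,195)),('top',(125,205,260,120))):
    c=snap(cam,cam+'5');k=2.5;im=cv2.resize(c['pixels'][y:y+hh,x:x+w],None,fx=k,fy=k,interpolation=cv2.INTER_CUBIC)
    for pts,col in((h+RL@[-.054,0,.004]+.048*circ@RL.T,(255,255,0)),(D+[0,0,.108]+.015*circ,(255,0,255))):
        cv2.polylines(im,[np.round((proj(c,pts)-[x,y]+.5)*k-.5).astype(int)],True,col,1)
    o.append(im)
f=np.zeros((790,775,3),np.uint8);f[:487,:775]=o[0][:487];f[487:787,:650]=o[1][:300]
cv2.imwrite('pics/f5.png',cv2.resize(f,(588,600)))
E
```

```text
[0.41651271 0.16791691 0.3401745 ] [0.78195493 0.05700756 0.49687528] 21.5167
```

View pics/f5.png

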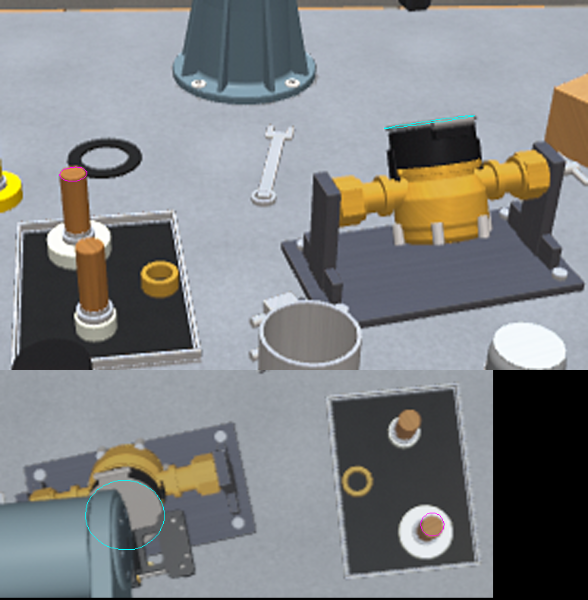

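The lid lies flat on the rim, matching the shut outline at about (430,125). The driver stands upright at (75,210) and the arm is clear of everything. Handing in.

```bash
python3 -c "
from h import *
print(close_job())"
```

```text
the job is handed in; nothing more can be done
None
```

The job is handed in, with no verdict returned: by the force readings and final images, the wide driver pressed the register home and stands upright in the tray again, and the lid is shut.

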